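# Roll a specimen tube onto the light box and bring up its light

### The job

Get the specimen tube on the light box ready for viewing: push its side to roll it to the middle of the white window, lying along the window, without lifting it or letting it run on past the window. Also roll the light box's knurled brightness wheel up to its fifth click from off. Leave the other things where they are.

Things in the scene. Friction and masses are not known exactly. Their poses are not given: they have to be found in the camera images.
- lightbox: Light box, fixed to the bench: low white case, 230 mm deep (x) by 400 mm wide (y) by 60 mm high, flat level grey deck on top at z = 60 mm; round it a rim 5 mm high, 4 mm thick. Origin: middle of its underside. x points away from the robot, y to the left, z up. From left to right on the deck: tube, white window, resin block (far corner), brightness wheel.
- window (a point): Centre of the white opal window, flush in the deck of the light box: 190 mm along x by 76 mm across (y), 20 mm to the left (+y) of the case's middle. Axes as the light box's. The tube starts on the deck to its left, 70 to 95 mm from this point.
- wheel_top (a point): Top point of the black knurled rubber brightness wheel, mid-width, 14 mm above the deck (fixed to the case, does not turn). Wheel 64 mm in diameter, 22 mm wide, on a level axle along y 32 mm below this point; it shows 26 mm to either side of the top along x in a 66 x 34 mm slot plate. Axes as the light box's.
- dimmer (a joint): Turn of the wheel, rad: 0 = off stop; grows as its top rolls along +x (away from the robot, brighter); clicks every 0.262 (8.4 mm of rim), 5th = 1.309, full = 1.571. Starts at click 0 to 2; clicks hold it. About 1.5 N at the rim turns it: press its top with 4 to 15 N, draw along x. White line on its rim: 45 deg before the top at 0, 45 beyond at full; 7 ticks beside the slot mark the clicks.
- tube_center (a point): Centre of the specimen tube: clear rigid cylinder with flush black end caps and a plant stem cast in it, 120 mm long, 34 mm in diameter, about 0.15 kg, lying on the deck. Its x runs along its length, roughly along the light box's x, so it rolls along the light box's y; its y and z turn as it rolls. Pushed at up to 50 mm/s it runs on only a few mm when the push ends.
- resin_block: Bystander: clear resin block with a leaf in it, 62 x 42 x 22 mm, on the deck between the window and the wheel, in the corner away from the robot; origin at the middle of its underside.
- resin_slab: Bystander: clear resin slab, 80 x 60 x 20 mm, on the bench beside the light box on its +y side; origin at the middle of its underside.
- magnifier: Bystander: round magnifier of 96 mm diameter with a black handle (150 mm beyond the middle of the lens), 15 mm high, lying on the bench at the left; origin under the middle of the lens.
- petri_dish: Bystander: closed round dish, 94 mm across, 16 mm high, on the bench at the right; origin at the middle of its underside.
- beaker: Bystander: glass beaker, 72 mm across, 90 mm high, on the bench at the right; origin at the middle of its underside.
- specimen_jar: Bystander: glass jar with a black lid, 60 mm across, 95 mm high, on the bench at the left, far side; origin at the middle of its underside.
Things that resemble listed ones, but are neither listed nor needed, are in the scene too. What is shaped like the part that bears tube_center but orange, pink or yellow is not meant.

How it is judged (in metres and radians):
At the end, for the whole second after the job is handed in: The wheel rests in its fifth click from off (1.309 rad, within 0.1), and the tube lies still on the deck with its centre within 21 mm (across, y) and 35 mm (along, x) of the window's middle and its length within 0.25 rad of the window's (value of joint dimmer between 1.209 and 1.409 rad and y of tube_center in the frame of window between -0.021 and 0.021 m and x of tube_center in the frame of window between -0.035 and 0.035 m and z of tube_center in the frame of window between 0.012 and 0.022 m and angle between the x axis of tube_center and the x axis of window, either way round below 0.25 rad and linear speed of tube below 0.01 m/s); the robot touches nothing.
It fails at once if the tube is lifted more than 15 mm off the deck (z of tube_center in the frame of window above 0.032 m).
It fails at once if the tube runs on past the window (its centre beyond the window's far edge, or off the deck) (y of tube_center in the frame of window below -0.038 m or z of tube_center in the frame of window below 0.005 m).
It fails at once if a bystander is shifted more than 25 mm (distance of any of resin_block, resin_slab, magnifier, petri_dish, beaker, specimen_jar from where it was at the start of the episode above 0.025 m).
It also fails if it takes over 58 s, if anything falls off the work surface, if the arm or the gripper's body presses on something with over 40 N, if the wrist force passes 120 N, or if a joint passes its speed limit or range.

### The arm

A 6-joint arm with a two-finger parallel gripper is mounted at the origin on the work surface. World frame = base frame: x ahead of the robot, y to its left, z up, the work surface at z = 0. Lengths are in mm, angles in rad, forces in N, time in s.
With the tool pointing down it reaches from about 250 to 725 mm from the base axis. Payload 9.7 kg.
Tool frame: the origin (TCP) lies on the front face of the gripper's body, between the roots of the fingers; the fingertips stand 73 mm ahead of it and the grasp point (between the pads) lies 54 mm ahead of it; z points along the fingers, y is the direction in which the jaws open and shut (so a half turn about z gives the same grasp; the last joint's range is limited). The gripper opens to 85 mm and grips with 20 to 120 N. Pads are 22 mm wide; open, the fingers measure 114 mm over their backs; the gripper's body (76 mm by 85 mm) begins 54 mm behind the grasp point. The pads swing forward as they close: fully open they stand 13 mm farther back than shut.
Start: joints at [-1.346, 0.087, 0.176, 1.66, 0, 1.571], TCP at [122.599, -536.159, 303.884] pointing down, gripper open.
Joint ranges: [-3.13, 3.13], [-0.85, 1.81], [-1.15, 1.24], [-2.2, 2.28], [-1.44, 1.52], [-3.14, 3.14]. Speed limits (rad/s): [2.22, 2.22, 2.57, 3.14, 3.14, 3.14].

### API

Orientations are given as a rotation vector (axis times angle).
In Python, from plant import get_state, grab_frame, camera_info, job_done, spot_in, regions_of, place_of gives the robot as it stands. The module is installed in compiled form; this text tells all that it offers.
- The arm moves only by the tool play_rows, never from a script. Its argument "moves" is a list that holds one entry, the list of rows, each a list of 7 numbers: the finger opening in m, from 0 to 0.0854, then the shift along the tool's x, y, z in m, then the turn, a rotation vector about the tool's x, y, z in degrees. In form: [[[claw, dx, dy, dz, wx, wy, wz], ...]]. A call has exactly 10 rows; each row shifts and turns the pose as measured when the row begins, along the tool's axes as they then stand; what a row does not reach is not made up. A row lasts 1/12 s, in which the tool goes at most 41.7 mm and 7.16 degrees, less where a joint would pass 70% of its speed; a pose out of reach is approached as far as the arm can. A call with a gripper value outside its range is refused whole. The fingers move at their own pace and stop on an object; the grip force is fixed at half the most. Time passes only in rows, so rows that do not move let the fingers close, or fill a call up. It gives the time, the measured TCP pose, the force and the opening at its end, in the units of the state.
- get_state(): the state, without advancing time (a new reading comes with each control period).
- grab_frame(name): name is "scene" or "top" or "wrist"; returns the picture (480x640x3 uint8, red, green, blue); there is no depth.
- camera_info(name): a dict with "mtx" (3x3 intrinsics, pixels), "dist_coeffs" ([k1, k2, p1, p2, k3] as OpenCV has them; the pictures are not rectified), "R" (3x3) and "t" (3): a world point X has camera coordinates R X + t. Camera axes: x right, y down, z forward; pixel columns grow to the right and rows downward; lengths in mm; the calibration is good to about 2 mm. A picture is of the moment at which its call begins: read the wrist's pose just before it. camera_info takes no time and is no camera call; for the wrist camera it gives the pose at the moment of the call.
- job_done(): hands the job in, once; it reports no verdict.
Trained networks look in the newest picture that a camera, given by its name, has taken for a name from the list of things; names that differ only in an ending like _2 or _b are one class to them, and where a whole thing is asked for, a point or a joint stands for the part that bears it (a point fixed in the world has none). Each returns a list of dicts, best first, with "score" (0 to 1); they miss things now and then, are a little off and sometimes report something else, mostly with a low value. They report only what shows in the picture. A call takes as long as a camera call. They do not tell look-alikes from the thing itself.
- spot_in(query, camera): "bbox" ([centre column, centre row, width, height] in pixels, round what is visible of it).
- regions_of(query, camera): "mask" (480x640 bool, what is visible of it) and "bbox" ([centre column, centre row, width, height] in pixels, round what is visible of it).
- place_of(query, camera): "pixel" ([column, row] in pixels: a listed point, or the origin of a listed thing).
The state is a dict: "time": time; "joint_positions": joint angles; "joint_vel": joint speeds; "tau": joint torques, N m; "position": TCP position; "eef_rot": TCP orientation; "wrist_force": force on the tool from outside, world axes, zero at the start; "torque": the same for the moment, N m; "width": opening from 0.0 (shut) to 1.0 (fully open).
Only numpy, scipy, OpenCV 4.12 (cv2) and the standard library are available. Lean on these libraries where they do the work, as an engineer would, in place of code of your own. Each camera call takes 0.05 s, during which the arm holds its last target.

## Working session

There is one attempt and no reset: what is moved stays moved. The work goes in short steps, Python scripts to look and compute and a tool call to move; the robot and the scene stay as the last step left them, time stands still between calls to the robot, and variables do not carry over. Pictures are saved under pics/ and viewed, and the job is handed in when it is done.

Besides the shell and the picture viewer there is one more tool, called after "Call:" as name([rows], argument=value, ...), one row to a line, values as JSON. play_rows: Moves the arm, as the interface text tells. Its arguments: {"type":"object","properties":{"moves":{"type":"array","items":{"type":"array","items":{"type":"array","items":{"type":"number"}}}}},"required":["moves"]}

```bash
mkdir -p pics; python3 - <<'E'
from plant import *
import cv2,numpy as np
s=get_state();print({k:np.round(v,3).tolist() for k,v in s.items()})
for n in("scene","top"):
    f=grab_frame(n);cv2.imwrite(f"pics/{n}0.png",f[:,:,::-1])
    i=camera_info(n);print(n,np.round(i["mtx"],1).tolist(),i["dist_coeffs"],np.round(i["R"],3).tolist(),np.round(i["t"],1).tolist(), (-np.array(i["R"]).T@np.array(i["t"])).round())
    for q in("window","tube_center","wheel_top","lightbox","resin_block"):
        for r in place_of(q,n)[:3]:print(q,np.round(r["pixel"],1),round(r["score"],2))
E
```

```text
{'time': 0.0, 'joint_positions': [-1.346, 0.087, 0.175, 1.66, -0.0, 1.571], 'joint_vel': [-0.001, 0.0, 0.001, -0.001, -0.001, 0.001], 'tau': [-0.0, -52.038, 46.481, 0.016, -0.0, -0.0], 'position': [122.558, -536.022, 303.184], 'eef_rot': [-3.12, -0.352, 0.0], 'wrist_force': [-0.403, -0.788, 0.334], 'torque': [0.02, -0.033, -0.051], 'width': 1.001}
scene [[509.9, 0.0, 325.1], [0.0, 509.9, 231.8], [0.0, 0.0, 1.0]] [-0.09562875  0.          0.          0.          0.        ] [[0.853, 0.522, 0.009], [0.31, -0.492, -0.813], [-0.42, 0.697, -0.582]] [-429.0, -94.4, 1409.5] [ 987. -804.  747.]
window [339.4 251.2] 0.69
tube_center [359.  231.3] 0.75
tube_center [207.6 259.7] 0.67
tube_center [468.8 238.7] 0.64
wheel_top [282.9 287.8] 0.95
lightbox [330.4 276.5] 0.95
resin_block [332.1 287.8] 0.79
top [[584.6, 0.0, 320.7], [0.0, 584.6, 234.2], [0.0, 0.0, 1.0]] [-0.08969941  0.          0.          0.          0.        ] [[0.01, -1.0, -0.018], [-0.998, -0.009, -0.056], [0.056, 0.018, -0.998]] [-1.3, 534.4, 1440.0] [ 453.  -23. 1467.]
window [331.9 227.5] 0.88
tube_center [299.  221.3] 0.75
tube_center [226.1 144.8] 0.64
tube_center [391.7 333.5] 0.62
wheel_top [403.7 236.5] 0.71
lightbox [344.  226.6] 0.91
resin_block [377.5 206.6] 0.7
```

View pics/scene0.png

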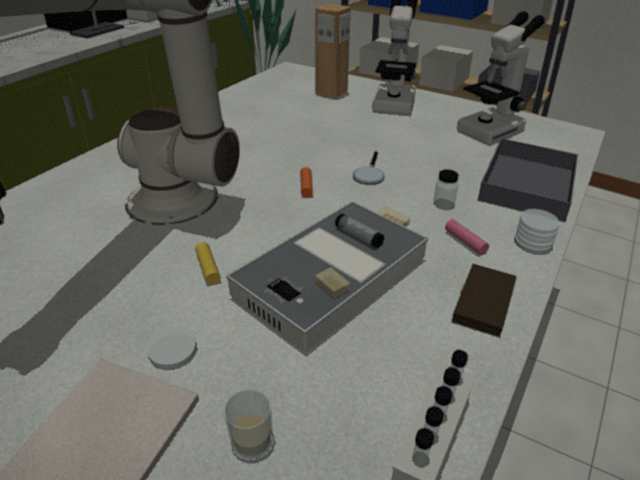

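View pics/top0.png

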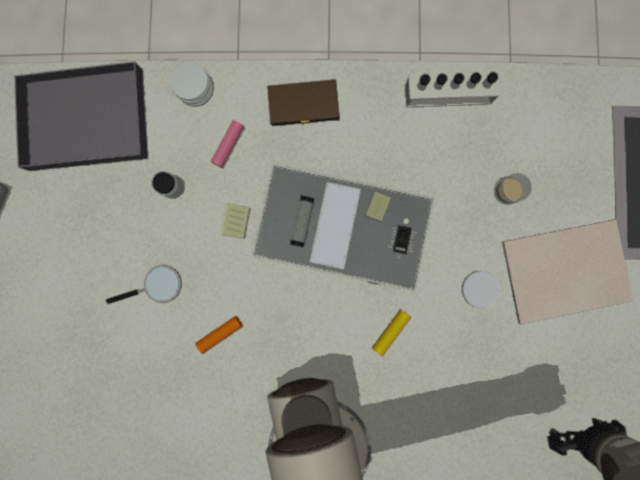

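```bash
cat > h.py <<'E'
from plant import *
import cv2,numpy as np
from scipy.spatial.transform import Rotation as Ro
def ray(px,z,i):
    K,d,R,t=[np.array(i[k],float) for k in("mtx","dist_coeffs","R","t")]
    u=cv2.undistortPoints(np.array([[px]],float),K,d)[0,0]
    c=-R.T@t; v=R.T@np.array([u[0],u[1],1]); return c+v*(z-c[2])/v[2]
def proj(X,i):
    K,d,R,t=[np.array(i[k],float) for k in("mtx","dist_coeffs","R","t")]
    return cv2.projectPoints(np.array(X,float).reshape(-1,1,3),cv2.Rodrigues(R)[0],t,K,d)[0][:,0]
E
python3 - <<'E'
from h import *
i=camera_info("top");j=camera_info("scene")
for q,p,ps,z in(("win",(331.9,227.5),(339.4,251.2),60),("tube",(299,221.3),(359,231.3),77),("wheel",(403.7,236.5),(282.9,287.8),74),("box",(344,226.6),(330.4,276.5),0),("block",(377.5,206.6),(332.1,287.8),60)):
    print(q,ray(p,z,i).round(1),ray(ps,z,j).round(1))
f=cv2.imread("pics/top0.png");cv2.imwrite("pics/top0c.png",cv2.resize(f[150:300,240:440],None,fx=4,fy=4,interpolation=cv2.INTER_CUBIC))
f=cv2.imread("pics/scene0.png");cv2.imwrite("pics/scene0c.png",cv2.resize(f[190:340,230:430],None,fx=4,fy=4,interpolation=cv2.INTER_CUBIC))
E
```

```text
win [548.4 -24.   60. ] [556.2 -27.7  60. ]
tube [561.4  54.7  77. ] [567.5  40.3  77. ]
wheel [ 527.4 -195.4   74. ] [ 529.9 -204.5   74. ]
box [555.  -54.4   0. ] [548.  -50.9   0. ]
block [ 600.  -133.7   60. ] [ 604.1 -139.5   60. ]
```

View pics/top0c.png

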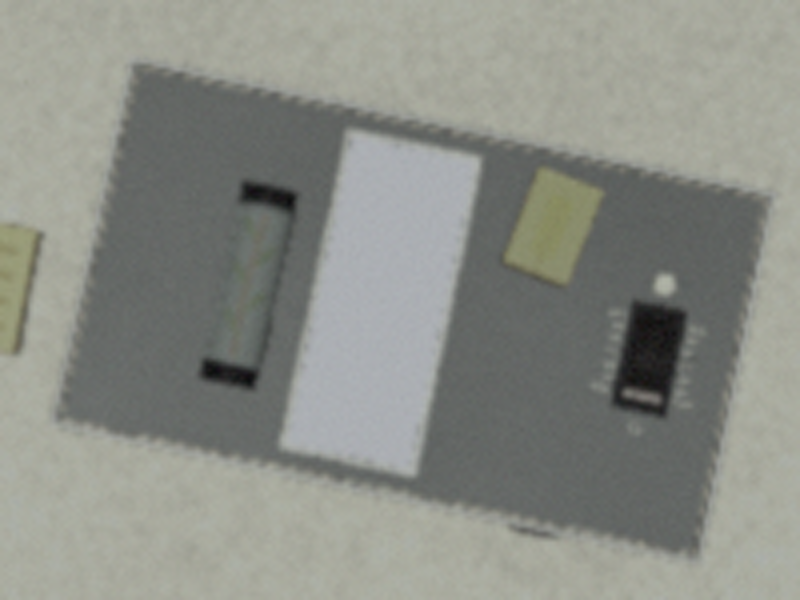

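View pics/scene0c.png

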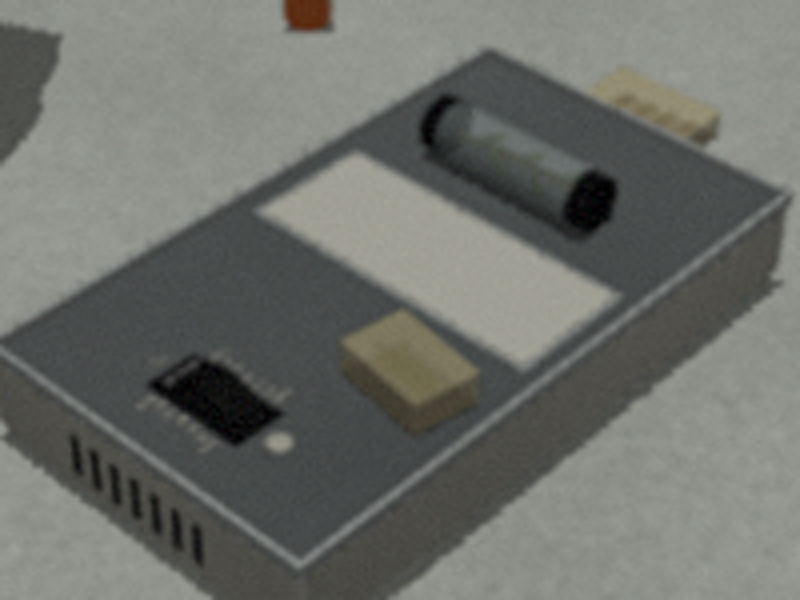

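The tube candidates in the top view are the clear one with black caps at (299,221), orange (219,335), yellow (392,333) and pink (228,144). I'm choosing the clear one on the deck, as described; the crop confirms clear body, black caps and a stem. Next I fit the light box pose from its corners.

```bash
cat >> h.py <<'E'
def boxT(p,P): # box coords -> world
    x,y,a=p;P=np.atleast_2d(np.array(P,float));c,s=np.cos(a),np.sin(a)
    return np.c_[x+c*P[:,0]-s*P[:,1],y+s*P[:,0]+c*P[:,1],P[:,2]]
def inbox(p,X):
    x,y,a=p;c,s=np.cos(a),np.sin(a);d=np.array(X[:2])-[x,y];return np.array([c*d[0]+s*d[1],-s*d[0]+c*d[1],X[2]])
E
python3 - <<'E'
from h import *
from scipy.optimize import least_squares
rim=[[115,200,65],[115,-200,65],[-115,-200,65],[-115,200,65]]
win=[[95,58,60],[95,-18,60],[-95,-18,60],[-95,58,60]]
P=np.array(rim+win,float)
T=np.array([[135,65],[770,195],[700,555],[60,418],[345,128],[482,155],[417,477],[280,448]])/4+[240,150]
Sc=np.array([[790,195],[300,567],[0,345],[490,50],[622,296],[525,371],[258,211],[356,152]])/4+[230,190]
i=camera_info("top");j=camera_info("scene")
def rT(p):return (proj(boxT(p,P),i)-T)
def rS(p):return (proj(boxT(p,P),j)-Sc)
for n,f in(("T",lambda p:rT(p).ravel()),("S",lambda p:rS(p).ravel()),("both",lambda p:np.r_[rT(p).ravel(),rS(p).ravel()])):
    r=least_squares(f,[555,-54,-.2]);print(n,r.x.round(4),np.abs(r.fun).max().round(2))
    p=r.x
    print(" win",boxT(p,[0,20,60]).round(1),"line box",inbox(p,ray((240+642/4,150+397/4),66,i)).round(1),"wheel",inbox(p,ray((240+650/4,150+358/4),70,i)).round(1))
    for a,b in(((269,195),(229,374)),):
        A=inbox(p,ray((240+a[0]/4,150+a[1]/4),94,i));B=inbox(p,ray((240+b[0]/4,150+b[1]/4),94,i));print(" tube ends",A.round(1),B.round(1))
    for sx in [(443,125),(591,203)]:print(" scene tube",inbox(p,ray((230+sx[0]/4,190+sx[1]/4),77,j)).round(1))
    for q in [(403.7,236.5)]:print(" wheeltop",inbox(p,ray(q,74,i)).round(1))
    print(" slot knob", inbox(p,ray((240+665/4,150+284/4),60,i)).round(1))
    print(" block", inbox(p,ray((240+553/4,150+226/4),82,i)).round(1))
E
```

```text
T [ 5.499046e+02 -5.223460e+01 -1.957000e-01] 2.47
 win [[553.8 -32.6  60. ]] line box [ -25.1 -144.2   66. ] wheel [  -1.5 -143.9   70. ]
 tube ends [45.6 97.9 94. ] [-62.8  99.2  94. ]
 scene tube [-57.4  96.1  77. ]
 scene tube [52.4 95.  77. ]
 wheeltop [   5.8 -144.8   74. ]
 slot knob [  44.9 -145.1   60. ]
 block [ 63.  -70.6  82. ]
S [ 5.558755e+02 -5.485390e+01 -1.987000e-01] 3.78
 win [[559.8 -35.2  60. ]] line box [ -31.1 -142.9   66. ] wheel [  -7.4 -142.5   70. ]
 tube ends [38.9 99.4 94. ] [-69.4 100.4  94. ]
 scene tube [-64.   97.3  77. ]
 scene tube [45.7 96.5 77. ]
 wheeltop [-1.000e-01 -1.434e+02  7.400e+01]
 slot knob [  38.9 -143.5   60. ]
 block [ 56.8 -69.1  82. ]
both [ 5.526555e+02 -5.271950e+01 -1.965000e-01] 4.27
 win [[556.6 -33.1  60. ]] line box [ -27.8 -144.3   66. ] wheel [  -4.2 -143.9   70. ]
 tube ends [42.7 97.8 94. ] [-65.6  99.1  94. ]
 scene tube [-60.3  96.   77. ]
 scene tube [49.5 94.9 77. ]
 wheeltop [   3.1 -144.9   74. ]
 slot knob [  42.2 -145.1   60. ]
 block [ 60.2 -70.6  82. ]
```

```bash
python3 - <<'E'
from h import *
i=camera_info("top");j=camera_info("scene")
T=np.array([[135,65],[770,195],[700,555],[60,418],[345,128],[482,155],[417,477],[280,448]])/4+[240,150]
Sc=np.array([[790,195],[300,567],[0,345],[490,50],[622,296],[525,371],[258,211],[356,152]])/4+[230,190]
z=[65]*4+[60]*4
for t,k in((T,i),(Sc,j)):
    X=np.array([ray(a,b,k) for a,b in zip(t,z)]);print(X.round(1).tolist())
    for o in(0,4):print([np.linalg.norm(X[o+a]-X[o+(a+1)%4]).round(1) for a in range(4)],X[o:o+4].mean(0).round(1))
E
```

```text
[[695.8, 118.4, 65.0], [619.7, -266.0, 65.0], [403.1, -224.0, 65.0], [481.3, 160.4, 65.0], [658.9, -9.3, 60.0], [643.0, -92.4, 60.0], [448.1, -54.5, 60.0], [464.7, 28.0, 60.0]]
[np.float64(391.9), np.float64(220.7), np.float64(392.3), np.float64(218.6)] [550.  -52.8  65. ]
[np.float64(84.6), np.float64(198.6), np.float64(84.2), np.float64(197.7)] [553.7 -32.1  60. ]
[[705.9, 112.9, 65.0], [626.3, -272.4, 65.0], [411.5, -225.5, 65.0], [487.1, 156.3, 65.0], [662.1, -14.0, 60.0], [646.6, -94.8, 60.0], [455.1, -54.6, 60.0], [471.2, 23.6, 60.0]]
[np.float64(393.4), np.float64(219.9), np.float64(389.2), np.float64(223.1)] [557.7 -57.2  65. ]
[np.float64(82.3), np.float64(195.7), np.float64(79.8), np.float64(194.6)] [558.7 -35.   60. ]
```

```bash
cat >> h.py <<'E'
YAW=-0.196
def plan(pos,tyaw=YAW,step=35,claw=0.0854,n=None):
    s=get_state();p=np.array(s["position"],float);R=Ro.from_rotvec(s["eef_rot"]).as_matrix()
    ty=np.array([np.cos(tyaw),np.sin(tyaw),0]);tz=np.array([0,0,-1.]);Rt=np.c_[np.cross(ty,tz),ty,tz]
    w=Ro.from_matrix(R.T@Rt).as_rotvec();d=np.array(pos)-p
    k=n or int(max(np.ceil(np.linalg.norm(d)/step),np.ceil(np.degrees(np.linalg.norm(w))/7)))
    print("from",p.round(1),"d",d.round(1),"w",np.degrees(w).round(2),"rows",k,"F",np.round(s["wrist_force"],1),"t",s["time"])
    Rc=R
    for q in range(k):
        print([claw]+(Rc.T@d/k/1000).round(4).tolist()+np.degrees(w/k).round(2).tolist(),",")
        Rc=Rc@Ro.from_rotvec(w/k).as_matrix()
E
python3 -c "
from h import *
plan([490,-185,260],claw=0.0)
i=camera_info('wrist');R=np.array(i['R']);c=-R.T@np.array(i['t']);s=get_state();Rt=Ro.from_rotvec(s['eef_rot']).as_matrix()
print('cam in tool',(Rt.T@(c-s['position'])).round(1),(R@Rt).round(2),i['mtx'])
"
```

```text
from [ 122.6 -536.2  303.9] d [367.4 351.2 -43.9] w [  0.     0.   -65.89] rows 15 F [-0.6 -0.5 -0.4] t 0.6
[0.0, 0.0291, -0.0174, 0.0029, 0.0, 0.0, -4.39] ,
[0.0, 0.0303, -0.0151, 0.0029, 0.0, 0.0, -4.39] ,
[0.0, 0.0314, -0.0127, 0.0029, 0.0, 0.0, -4.39] ,
[0.0, 0.0323, -0.0103, 0.0029, 0.0, 0.0, -4.39] ,
[0.0, 0.033, -0.0078, 0.0029, 0.0, 0.0, -4.39] ,
[0.0, 0.0335, -0.0052, 0.0029, 0.0, 0.0, -4.39] ,
[0.0, 0.0338, -0.0026, 0.0029, 0.0, 0.0, -4.39] ,
[0.0, 0.0339, -0.0, 0.0029, 0.0, 0.0, -4.39] ,
[0.0, 0.0338, 0.0025, 0.0029, 0.0, 0.0, -4.39] ,
[0.0, 0.0335, 0.0051, 0.0029, 0.0, 0.0, -4.39] ,
[0.0, 0.033, 0.0077, 0.0029, 0.0, 0.0, -4.39] ,
[0.0, 0.0323, 0.0102, 0.0029, 0.0, 0.0, -4.39] ,
[0.0, 0.0314, 0.0126, 0.0029, 0.0, 0.0, -4.39] ,
[0.0, 0.0304, 0.015, 0.0029, 0.0, 0.0, -4.39] ,
[0.0, 0.0291, 0.0173, 0.0029, 0.0, 0.0, -4.39] ,
cam in tool [ 83.8  -0.7 -69.9] [[ 0.    1.    0.  ]
 [-0.95  0.   -0.33]
 [-0.33 -0.    0.95]] [[333.47867628   0.         315.95423484]
 [  0.         333.47867628 249.38729033]
 [  0.           0.           1.        ]]
```

Call:
play_rows([
  [[0, 0.0291, -0.0174, 0.003, 0, 0, -6.6], [0, 0.031, -0.0145, 0.003, 0, 0, -6.6], [0, 0.032, -0.011, 0.003, 0, 0, -6.6], [0, 0.033, -0.007, 0.003, 0, 0, -6.6], [0, 0.0335, -0.0035, 0.003, 0, 0, -6.6], [0, 0.034, 0, 0.003, 0, 0, -6.6], [0, 0.0335, 0.004, 0.003, 0, 0, -6.6], [0, 0.033, 0.0075, 0.003, 0, 0, -6.6], [0, 0.032, 0.011, 0.003, 0, 0, -6.6], [0, 0.031, 0.0145, 0.003, 0, 0, -6.5]],
])

```text
time: 1.43
position: [360.9, -284.3, 271.9]
eef_rot: [2.386, 2.04, -0.002]
wrist_force: [0.1, -0.9, -0.7]
width: -0.002
```

```bash
python3 -c "
from h import *
plan([490,-185,260],claw=0.0)"
```

```text
from [ 360.9 -284.3  271.9] d [129.1  99.3 -11.9] w [0.09 0.15 2.28] rows 5 F [ 0.1 -0.9 -0.7] t 1.4333
[0.0, 0.0236, 0.0224, 0.0024, 0.02, 0.03, 0.46] ,
[0.0, 0.0238, 0.0222, 0.0024, 0.02, 0.03, 0.46] ,
[0.0, 0.024, 0.022, 0.0024, 0.02, 0.03, 0.46] ,
[0.0, 0.0242, 0.0218, 0.0024, 0.02, 0.03, 0.46] ,
[0.0, 0.0243, 0.0216, 0.0024, 0.02, 0.03, 0.46] ,
```

Call:
play_rows([
  [[0, 0.024, 0.0222, 0.0025, 0, 0, 0.5], [0, 0.024, 0.0222, 0.0025, 0, 0, 0.5], [0, 0.024, 0.0222, 0.0025, 0, 0, 0.5], [0, 0.024, 0.022, 0.0025, 0, 0, 0.4], [0, 0.024, 0.022, 0.002, 0, 0, 0.4], [0, 0, 0, 0, 0, 0, 0], [0, 0, 0, 0, 0, 0, 0], [0, 0, 0, 0, 0, 0, 0], [0, 0, 0, 0, 0, 0, 0], [0, 0, 0, 0, 0, 0, 0]],
])

```text
time: 2.27
position: [497.7, -172.7, 259.3]
eef_rot: [2.411, 2.008, 0.0]
wrist_force: [0.6, 0.0, 0.9]
width: -0.0
```

```bash
python3 - <<'E'
from h import *
s=get_state();print(s["position"],s["eef_rot"],s["time"])
i=camera_info("wrist");f=grab_frame("wrist");cv2.imwrite("pics/w1.png",f[:,:,::-1])
for q,z in(("wheel_top",74),("window",60),("tube_center",77),("resin_block",60)):
    for r in place_of(q,"wrist")[:2]:print(q,np.round(r["pixel"],1),round(r["score"],2),ray(r["pixel"],z,i).round(1))
plan([490,-185,260],claw=0)
E
```

```text
[ 497.6820306  -172.66857104  259.25817313] [2.41063648e+00 2.00768167e+00 4.62870534e-04] 2.2667
wheel_top [347.6 263.1] 0.63 [ 520.5 -192.6   74. ]
window [361.2  39.6] 0.59 [556.4 -31.3  60. ]
tube_center [119.1 262. ] 0.67 [ 336.2 -156.6   77. ]
resin_block [432.5 171. ] 0.55 [ 599.3 -132.8   60. ]
from [ 497.9 -172.5  259.3] d [ -7.9 -12.5   0.7] w [0.22 0.14 0.81] rows 1 F [-0.9 -0.2  0.5] t 2.5167
[0, -0.0137, -0.0055, -0.0007, 0.22, 0.14, 0.81] ,
```

View pics/w1.png

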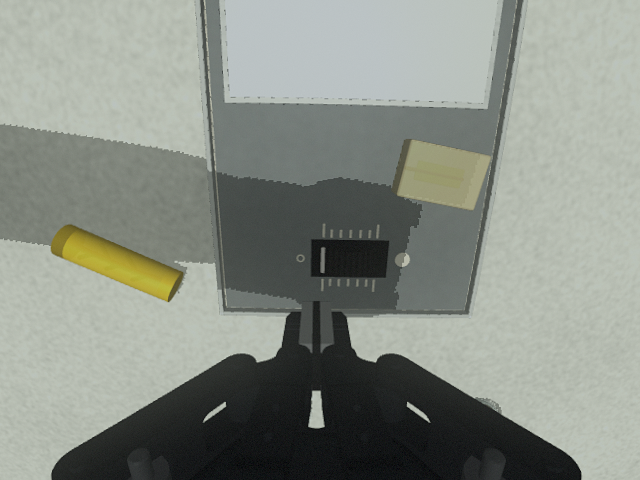

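```bash
python3 - <<'E'
from h import *
i=camera_info("wrist")
for n,px,z in(("slotA",(311,258),60),("slotB",(389,258),60),("line",(323,259.5),65),("tick0t",(324,231),60),("tick6t",(378,231),60),("tick0b",(322,285),60),("tick6b",(374,285),60),("winNL",(228,101),60),("winNR",(487,107),60),("rimL",(222,311),65),("rimR",(468,313),65)):
    print(n,ray(px,z,i).round(1))
f=cv2.imread("pics/w1.png");cv2.imwrite("pics/w1c.png",cv2.resize(f[200:350,250:450],None,fx=4,fy=4,interpolation=cv2.INTER_CUBIC))
E
```

```text
slotA [ 490.9 -187.8   60. ]
slotB [ 557.1 -200.    60. ]
line [ 501.  -189.1   65. ]
tick0t [ 506.1 -166.    60. ]
tick6t [ 550.7 -174.2   60. ]
tick0b [ 495.7 -214.7   60. ]
tick6b [ 541.2 -223.2   60. ]
winNL [453.  -53.6  60. ]
winNR [644.6 -92.   60. ]
rimL [ 403.2 -221.5   65. ]
rimR [ 621.7 -264.4   65. ]
```

View pics/w1c.png

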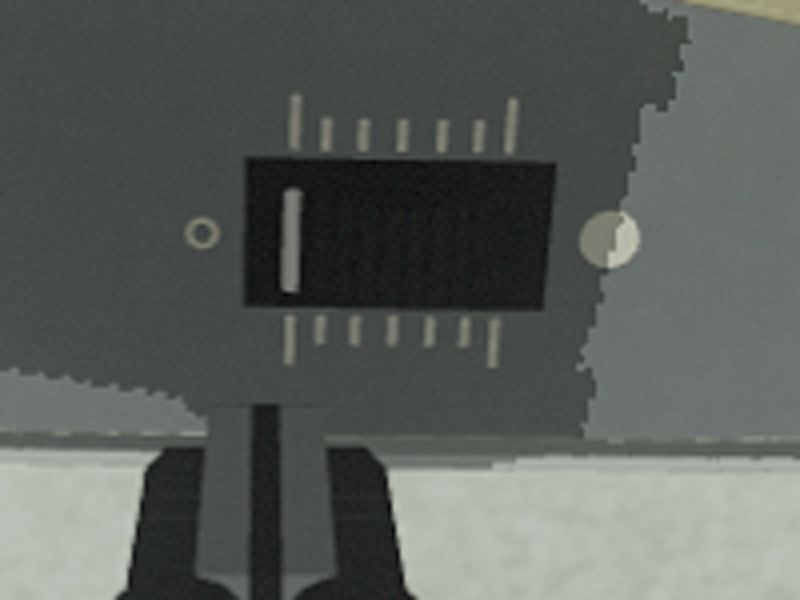

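```bash
python3 - <<'E'
from h import *
plan([513,-192.2,157],claw=0,n=8)
E
```

```text
from [ 497.9 -172.5  259.3] d [  15.1  -19.7 -102.3] w [0.22 0.14 0.81] rows 8 F [-0.9 -0.2  0.5] t 2.5167
[0, -0.002, 0.0023, 0.0128, 0.03, 0.02, 0.1] ,
[0, -0.002, 0.0023, 0.0128, 0.03, 0.02, 0.1] ,
[0, -0.002, 0.0023, 0.0128, 0.03, 0.02, 0.1] ,
[0, -0.002, 0.0023, 0.0128, 0.03, 0.02, 0.1] ,
[0, -0.002, 0.0023, 0.0128, 0.03, 0.02, 0.1] ,
[0, -0.002, 0.0023, 0.0128, 0.03, 0.02, 0.1] ,
[0, -0.002, 0.0023, 0.0128, 0.03, 0.02, 0.1] ,
[0, -0.002, 0.0023, 0.0128, 0.03, 0.02, 0.1] ,
```

Call:
play_rows([
  [[0, -0.002, 0.0023, 0.014, 0, 0, 0.1], [0, -0.002, 0.0023, 0.014, 0, 0, 0.1], [0, -0.002, 0.0023, 0.014, 0, 0, 0.1], [0, -0.002, 0.0023, 0.014, 0, 0, 0.1], [0, -0.002, 0.0023, 0.014, 0, 0, 0.1], [0, -0.002, 0.0023, 0.012, 0, 0, 0.1], [0, -0.002, 0.002, 0.008, 0, 0, 0.1], [0, -0.001, 0.002, 0.004, 0, 0, 0.1], [0, 0, 0, 0, 0, 0, 0], [0, 0, 0, 0, 0, 0, 0]],
])

```text
time: 3.35
position: [513.1, -194.2, 163.5]
eef_rot: [2.426, 1.983, 0.005]
wrist_force: [0.8, 1.1, -0.5]
width: 0.0
```

```bash
python3 - <<'E'
from h import *
i=camera_info("wrist");f=grab_frame("wrist");cv2.imwrite("pics/w2.png",f[:,:,::-1])
plan([513,-192.2,148],claw=0,n=8)
a,b=(331,230),(331,290)
E
```

```text
from [ 513.1 -194.1  163.7] d [ -0.1   1.9 -15.7] w [ 0.49  0.18 -0.25] rows 8 F [-0.7 -1.5 -1. ] t 3.4
[0, 0.0002, -0.0001, 0.002, 0.06, 0.02, -0.03] ,
[0, 0.0002, -0.0001, 0.002, 0.06, 0.02, -0.03] ,
[0, 0.0002, -0.0001, 0.002, 0.06, 0.02, -0.03] ,
[0, 0.0002, -0.0001, 0.002, 0.06, 0.02, -0.03] ,
[0, 0.0002, -0.0001, 0.002, 0.06, 0.02, -0.03] ,
[0, 0.0002, -0.0001, 0.002, 0.06, 0.02, -0.03] ,
[0, 0.0002, -0.0001, 0.002, 0.06, 0.02, -0.03] ,
[0, 0.0002, -0.0001, 0.002, 0.06, 0.02, -0.03] ,
```

View pics/w2.png

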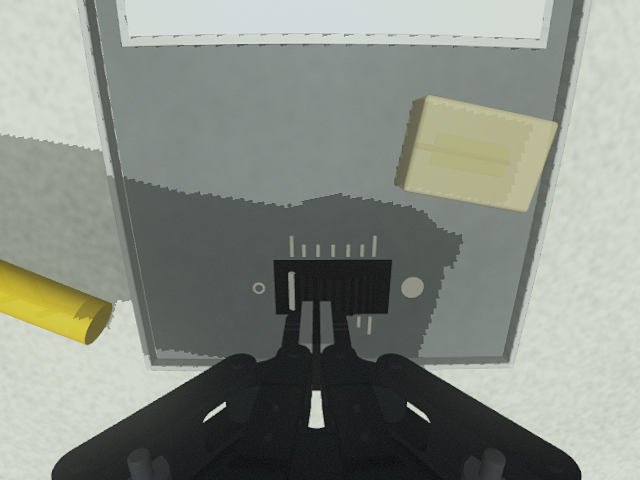

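Call:
play_rows([
  [[0, 0, 0, 0.003, 0.1, 0, 0], [0, 0, 0, 0.003, 0.1, 0, 0], [0, 0, 0, 0.003, 0.1, 0, 0], [0, 0, 0, 0.002, 0.1, 0, 0], [0, 0, 0, 0.002, 0.1, 0, 0], [0, 0, 0, 0.0015, 0, 0, 0], [0, 0, 0, 0.001, 0, 0, 0], [0, 0, 0, 0.001, 0, 0, 0], [0, 0, 0, 0.001, 0, 0, 0], [0, 0, 0, 0.001, 0, 0, 0]],
])

```text
time: 4.23
position: [514.2, -194.2, 146.2]
eef_rot: [2.428, 1.986, -0.001]
wrist_force: [-0.7, 0.0, 10.3]
width: -0.001
```

Call:
play_rows([
  [[0, 0, 0.003, 0.001, 0, 0, 0], [0, 0, 0.003, 0.001, 0, 0, 0], [0, 0, 0.003, 0.001, 0, 0, 0], [0, 0, 0.003, 0.001, 0, 0, 0], [0, 0, 0.003, 0.001, 0, 0, 0], [0, 0, 0.003, 0.001, 0, 0, 0], [0, 0, 0.002, 0.001, 0, 0, 0], [0, 0, 0, 0.001, 0, 0, 0], [0, 0, 0, 0.001, 0, 0, 0], [0, 0, 0, 0.001, 0, 0, 0]],
])

```text
time: 5.07
position: [539.0, -199.2, 144.3]
eef_rot: [2.418, 1.978, 0.014]
wrist_force: [1.5, 0.6, 6.3]
width: -0.003
```

```bash
python3 - <<'E'
from h import *
i=camera_info("wrist");f=grab_frame("wrist");cv2.imwrite("pics/w3.png",cv2.resize(f[200:350,220:420,::-1],None,fx=4,fy=4))
s=get_state();print(s["position"],s["wrist_force"])
E
```

```text
[ 539.0533849  -199.20244519  144.19914904] [2.33508147 0.79225675 6.33345333]
```

View pics/w3.png

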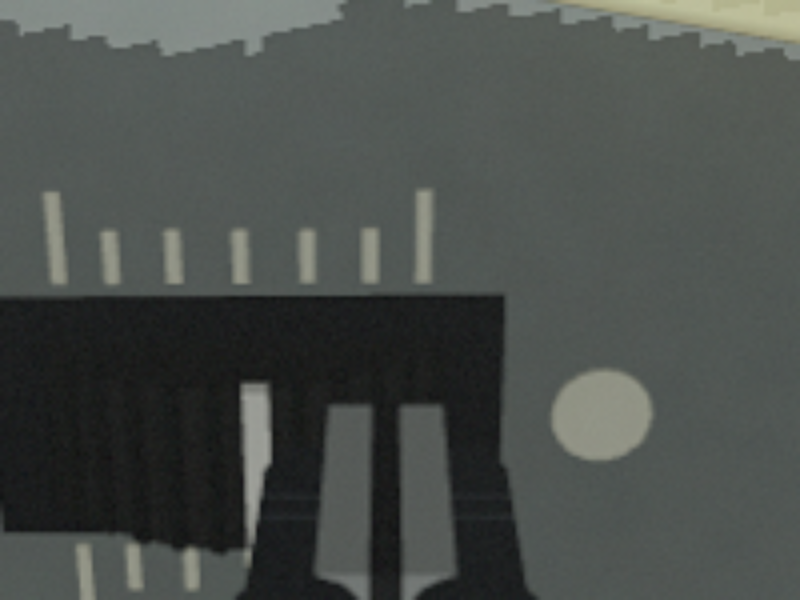

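Call:
play_rows([
  [[0, 0, 0, -0.006, 0, 0, 0], [0, 0, -0.001, -0.008, -0.2, 0, 0], [0, 0, -0.006, 0, -0.2, 0, 0], [0, 0, -0.006, 0, -0.2, 0, 0], [0, 0, -0.005, 0, -0.2, 0, 0], [0, 0, -0.002, 0, 0, 0, 0], [0, 0, 0, 0, 0, 0, 0], [0, 0, 0, 0, 0, 0, 0], [0, 0, 0, 0, 0, 0, 0], [0, 0, 0, 0, 0, 0, 0]],
])

```text
time: 5.95
position: [515.2, -194.4, 156.9]
eef_rot: [2.411, 1.972, 0.025]
wrist_force: [-0.6, 0.7, -0.9]
width: 0.003
```

```bash
python3 - <<'E'
from h import *
i=camera_info("wrist");f=grab_frame("wrist");cv2.imwrite("pics/w4.png",cv2.resize(f[200:350,220:420,::-1],None,fx=4,fy=4))
plan([515.5,-192.6,147],claw=0,n=5)
E
```

```text
from [ 515.2 -194.4  156.9] d [ 0.3  1.8 -9.9] w [ 1.76  0.25 -0.2 ] rows 5 F [ 0.4 -0.2 -0.2] t 6.0
[0, 0.0004, -0.0001, 0.002, 0.35, 0.05, -0.04] ,
[0, 0.0004, -0.0001, 0.002, 0.35, 0.05, -0.04] ,
[0, 0.0004, -0.0001, 0.002, 0.35, 0.05, -0.04] ,
[0, 0.0004, -0.0, 0.002, 0.35, 0.05, -0.04] ,
[0, 0.0004, -0.0, 0.002, 0.35, 0.05, -0.04] ,
```

View pics/w4.png

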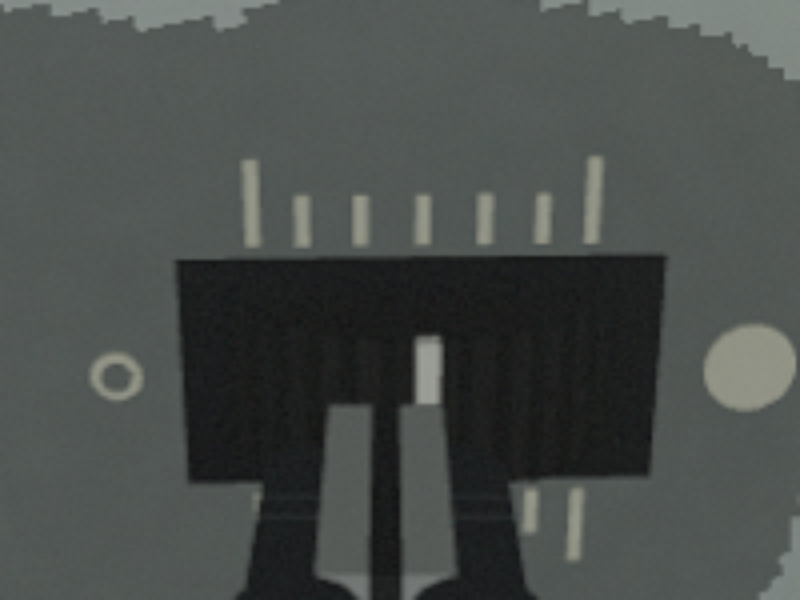

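Call:
play_rows([
  [[0, 0, 0, 0.002, 0.4, 0, 0], [0, 0, 0, 0.002, 0.4, 0, 0], [0, 0, 0, 0.002, 0.4, 0, 0], [0, 0, 0, 0.0015, 0.3, 0, 0], [0, 0, 0, 0.001, 0.2, 0, 0], [0, 0, 0, 0.001, 0, 0, 0], [0, 0, 0, 0.001, 0, 0, 0], [0, 0, 0, 0.001, 0, 0, 0], [0, 0, 0, 0.001, 0, 0, 0], [0, 0, 0, 0.001, 0, 0, 0]],
])

```text
time: 6.83
position: [517.9, -194.9, 146.5]
eef_rot: [2.426, 1.986, -0.002]
wrist_force: [-0.9, 0.7, 6.7]
width: 0.001
```

Contact is about 7 N. Now a stroke of about 16–17 mm, two clicks.

Call:
play_rows([
  [[0, 0, 0.003, 0.001, 0, 0, 0], [0, 0, 0.003, 0.001, 0, 0, 0], [0, 0, 0.003, 0.001, 0, 0, 0], [0, 0, 0.003, 0.001, 0, 0, 0], [0, 0, 0.001, 0.001, 0, 0, 0], [0, 0, 0, 0.001, 0, 0, 0], [0, 0, 0, 0.0005, 0, 0, 0], [0, 0, 0, -0.001, 0, 0, 0], [0, 0, 0, -0.005, 0, 0, 0], [0, 0, 0, -0.005, 0, 0, 0]],
])

```text
time: 7.67
position: [533.2, -197.8, 156.1]
eef_rot: [2.421, 1.982, 0.006]
wrist_force: [-0.5, -0.8, 0.3]
width: -0.001
```

```bash
python3 - <<'E'
from h import *
i=camera_info("wrist");f=grab_frame("wrist");cv2.imwrite("pics/w5.png",cv2.resize(f[200:350,220:420,::-1],None,fx=4,fy=4))
plan([515.5,-192.6,147],claw=0,n=5)
E
```

```text
from [ 533.5 -197.9  157.2] d [-18.    5.3 -10.2] w [ 0.79  0.3  -0.15] rows 5 F [0.7 0.3 0.7] t 7.7167
[0, 0.0003, -0.0038, 0.002, 0.16, 0.06, -0.03] ,
[0, 0.0003, -0.0038, 0.002, 0.16, 0.06, -0.03] ,
[0, 0.0003, -0.0038, 0.002, 0.16, 0.06, -0.03] ,
[0, 0.0003, -0.0037, 0.002, 0.16, 0.06, -0.03] ,
[0, 0.0003, -0.0037, 0.002, 0.16, 0.06, -0.03] ,
```

View pics/w5.png

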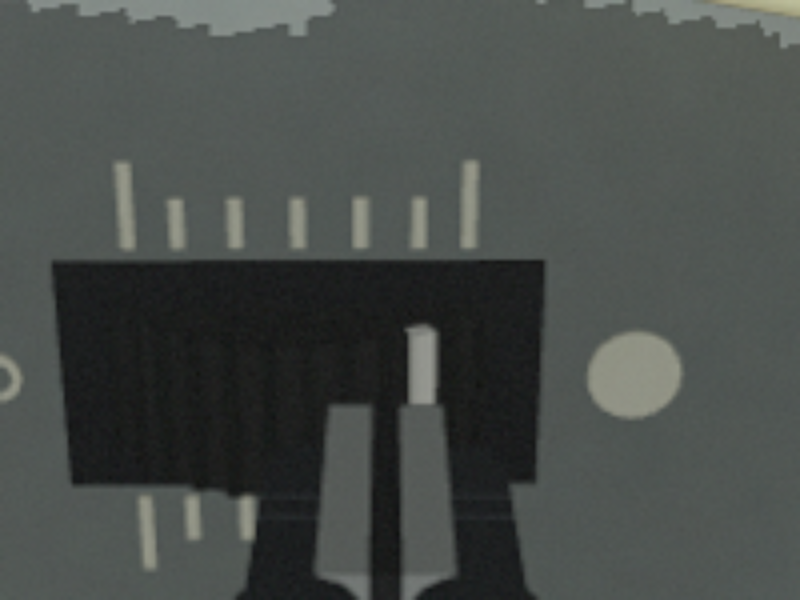

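```bash
python3 - <<'E'
from h import *
plan([574.5,91,210],claw=0.06,n=10)
E
```

```text
from [ 533.5 -197.9  157.2] d [ 41.  288.9  52.8] w [ 0.79  0.3  -0.15] rows 10 F [0.7 0.3 0.7] t 7.7167
[0.06, 0.0291, -0.0016, -0.0055, 0.08, 0.03, -0.01] ,
[0.06, 0.0291, -0.0016, -0.0054, 0.08, 0.03, -0.01] ,
[0.06, 0.0291, -0.0016, -0.0054, 0.08, 0.03, -0.01] ,
[0.06, 0.0291, -0.0016, -0.0054, 0.08, 0.03, -0.01] ,
[0.06, 0.0291, -0.0016, -0.0054, 0.08, 0.03, -0.01] ,
[0.06, 0.0291, -0.0016, -0.0054, 0.08, 0.03, -0.01] ,
[0.06, 0.0291, -0.0016, -0.0053, 0.08, 0.03, -0.01] ,
[0.06, 0.0291, -0.0016, -0.0053, 0.08, 0.03, -0.01] ,
[0.06, 0.0291, -0.0016, -0.0053, 0.08, 0.03, -0.01] ,
[0.06, 0.0291, -0.0016, -0.0053, 0.08, 0.03, -0.01] ,
```

Lift first (20 mm per row), then traverse.

Call:
play_rows([
  [[0, 0, 0, -0.02, 0, 0, 0], [0, 0, 0, -0.02, 0.1, 0, 0], [0.06, 0.02, -0.001, -0.01, 0.1, 0, 0], [0.06, 0.03, -0.002, 0, 0.1, 0, 0], [0.06, 0.033, -0.002, 0, 0.1, 0, 0], [0.06, 0.033, -0.002, 0, 0.1, 0, 0], [0.06, 0.033, -0.002, 0, 0.1, 0, 0], [0.06, 0.033, -0.002, 0, 0.1, 0, 0], [0.06, 0.033, -0.002, 0, 0, 0, 0], [0.06, 0.03, -0.002, 0, 0, 0, 0]],
])

```text
time: 8.55
position: [567.1, 49.5, 210.2]
eef_rot: [2.437, 1.974, -0.006]
wrist_force: [-0.2, 0.2, -0.6]
width: 0.703
```

```bash
python3 - <<'E'
from h import *
plan([574.5,91,210],claw=0.06)
E
```

```text
from [567.1  49.5 210.2] d [ 7.4 41.5 -0.2] w [ 0.11  0.36 -0.77] rows 2 F [-0.2  0.2 -0.6] t 8.55
[0.06, 0.0211, -0.0007, -0.0, 0.06, 0.18, -0.39] ,
[0.06, 0.0211, -0.0006, 0.0, 0.06, 0.18, -0.39] ,
```

Call:
play_rows([
  [[0.06, 0.02, -0.001, 0, 0, 0.1, -0.2], [0.06, 0.01, 0, 0, 0, 0.1, -0.2], [0.06, 0.005, 0, 0, 0, 0.1, -0.2], [0.06, 0, 0, 0, 0, 0, -0.1], [0.06, 0, 0, 0, 0, 0, 0], [0.06, 0, 0, 0, 0, 0, 0], [0.06, 0, 0, 0, 0, 0, 0], [0.06, 0, 0, 0, 0, 0, 0], [0.06, 0, 0, 0, 0, 0, 0], [0.06, 0, 0, 0, 0, 0, 0]],
])

```text
time: 9.38
position: [573.3, 85.7, 210.3]
eef_rot: [2.427, 1.992, -0.0]
wrist_force: [-0.4, 0.1, 0.7]
width: 0.704
```

```bash
python3 - <<'E'
from h import *
i=camera_info("wrist");f=grab_frame("wrist");cv2.imwrite("pics/w6.png",f[:,:,::-1])
for r in place_of("tube_center","wrist")[:2]:print(np.round(r["pixel"],1),round(r["score"],2),ray(r["pixel"],77,i).round(1))
f=grab_frame("top");cv2.imwrite("pics/top6.png",cv2.resize(f[150:300,240:440,::-1],None,fx=4,fy=4,interpolation=cv2.INTER_CUBIC))
plan([574.5,91,210],claw=0.06)
E
```

```text
from [573.3  86.1 210.2] d [ 1.2  4.9 -0.2] w [0.07 0.08 0.04] rows 1 F [-0.2  0.5 -0.7] t 9.5333
[0.06, 0.0051, 0.0002, 0.0002, 0.07, 0.08, 0.04] ,
```

View pics/w6.png

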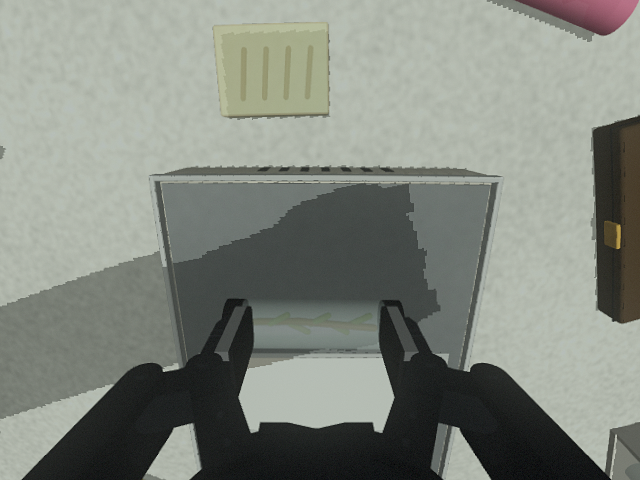

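View pics/top6.png

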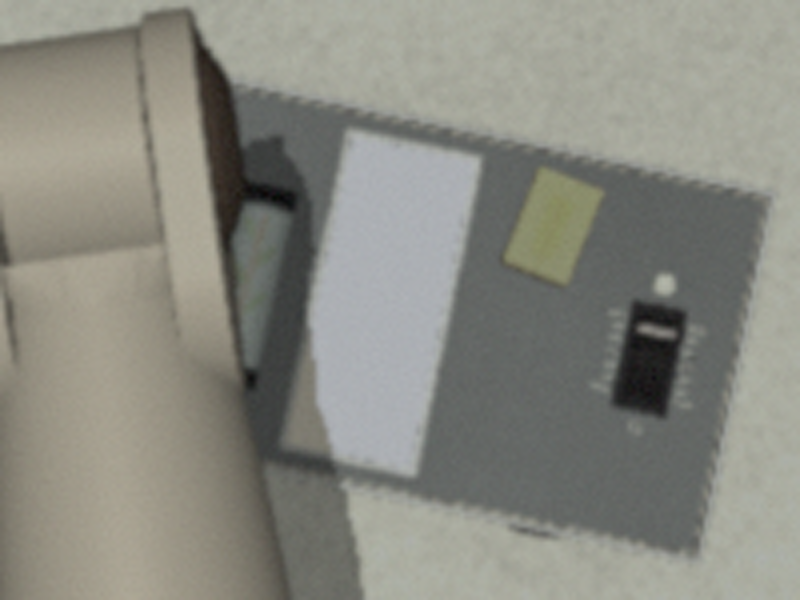

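```bash
python3 - <<'E'
from h import *
i=camera_info("wrist")
p=(556-20*.195,-33-20*.981,-.196);print(p)
for n,px,z in(("tubeback",(316,302),80),("tubefront/floor",(316,352),75),("winedge",(316,356),60),("rimL",(152,179),65),("rimR",(500,179),65)):
    X=ray(px,z,i);print(n,X.round(1),inbox(p,X).round(1))
print("tcp",inbox(p,get_state()["position"]).round(1))
E
```

```text
(552.1, -52.620000000000005, -0.196)
tubeback [568.7  64.8  80. ] [ -6.6 118.4  80. ]
tubefront/floor [560.3  22.   75. ] [-6.5 74.8 75. ]
winedge [557.4   7.5  60. ] [-6.5 60.  60. ]
rimL [480.7 163.9  65. ] [-112.2  198.4   65. ]
rimR [700.7 120.6  65. ] [112.  198.9  65. ]
tcp [ -6.2 140.2 210.2]
```

Call:
play_rows([
  [[0.06, 0.004, 0, 0.006, 0, 0, 0], [0.06, 0.003, 0, 0.01, 0, 0, 0], [0.06, 0, 0, 0.012, 0, 0, 0], [0.06, 0, 0, 0.012, 0, 0, 0], [0.06, 0, 0, 0.012, 0, 0, 0], [0.06, 0, 0, 0.007, 0, 0, 0], [0.06, 0, 0, 0.003, 0, 0, 0], [0.06, 0, 0, 0, 0, 0, 0], [0.06, 0, 0, 0, 0, 0, 0], [0.06, 0, 0, 0, 0, 0, 0]],
])

```text
time: 10.37
position: [573.5, 94.6, 138.7]
eef_rot: [-2.425, -1.996, 0.006]
wrist_force: [0.3, -0.2, -0.7]
width: 0.702
```

```bash
python3 - <<'E'
from h import *
i=camera_info("wrist");f=grab_frame("wrist");cv2.imwrite("pics/w7.png",f[:,:,::-1])
f=grab_frame("scene");cv2.imwrite("pics/s7.png",cv2.resize(f[150:300,260:460,::-1],None,fx=4,fy=4,interpolation=cv2.INTER_CUBIC))
p=(552.1,-52.6,-.196)
print("tcp",inbox(p,get_state()["position"]).round(1))
plan(boxT(p,[-6.2,60,138])[0],claw=0.06,n=20)
E
```

```text
tcp [ -7.5 148.6 139.2]
from [573.7  94.6 139.2] d [-16.  -87.1  -1.2] w [-0.11  0.14  0.13] rows 20 F [-0.2  0.   0.5] t 10.4667
[0.06, -0.0044, 0.0001, 0.0001, -0.01, 0.01, 0.01] ,
[0.06, -0.0044, 0.0001, 0.0001, -0.01, 0.01, 0.01] ,
[0.06, -0.0044, 0.0001, 0.0001, -0.01, 0.01, 0.01] ,
[0.06, -0.0044, 0.0001, 0.0001, -0.01, 0.01, 0.01] ,
[0.06, -0.0044, 0.0001, 0.0001, -0.01, 0.01, 0.01] ,
[0.06, -0.0044, 0.0001, 0.0001, -0.01, 0.01, 0.01] ,
[0.06, -0.0044, 0.0001, 0.0001, -0.01, 0.01, 0.01] ,
[0.06, -0.0044, 0.0001, 0.0001, -0.01, 0.01, 0.01] ,
[0.06, -0.0044, 0.0001, 0.0001, -0.01, 0.01, 0.01] ,
[0.06, -0.0044, 0.0001, 0.0001, -0.01, 0.01, 0.01] ,
[0.06, -0.0044, 0.0001, 0.0001, -0.01, 0.01, 0.01] ,
[0.06, -0.0044, 0.0001, 0.0001, -0.01, 0.01, 0.01] ,
[0.06, -0.0044, 0.0001, 0.0001, -0.01, 0.01, 0.01] ,
[0.06, -0.0044, 0.0001, 0.0001, -0.01, 0.01, 0.01] ,
[0.06, -0.0044, 0.0001, 0.0001, -0.01, 0.01, 0.01] ,
[0.06, -0.0044, 0.0001, 0.0001, -0.01, 0.01, 0.01] ,
[0.06, -0.0044, 0.0001, 0.0001, -0.01, 0.01, 0.01] ,
[0.06, -0.0044, 0.0001, 0.0001, -0.01, 0.01, 0.01] ,
[0.06, -0.0044, 0.0001, 0.0001, -0.01, 0.01, 0.01] ,
[0.06, -0.0044, 0.0001, 0.0001, -0.01, 0.01, 0.01] ,
```

View pics/w7.png

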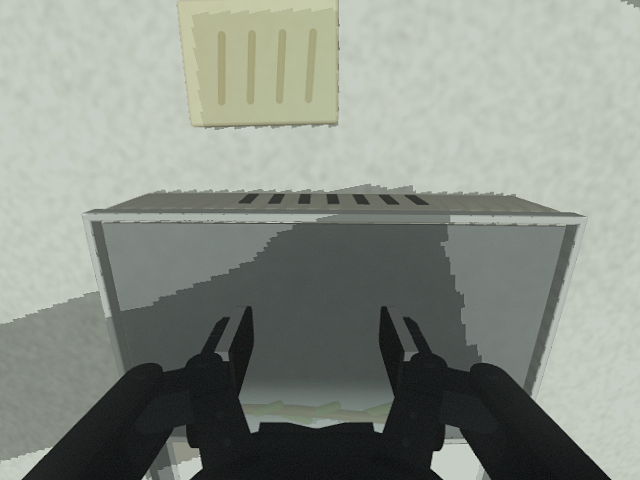

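View pics/s7.png

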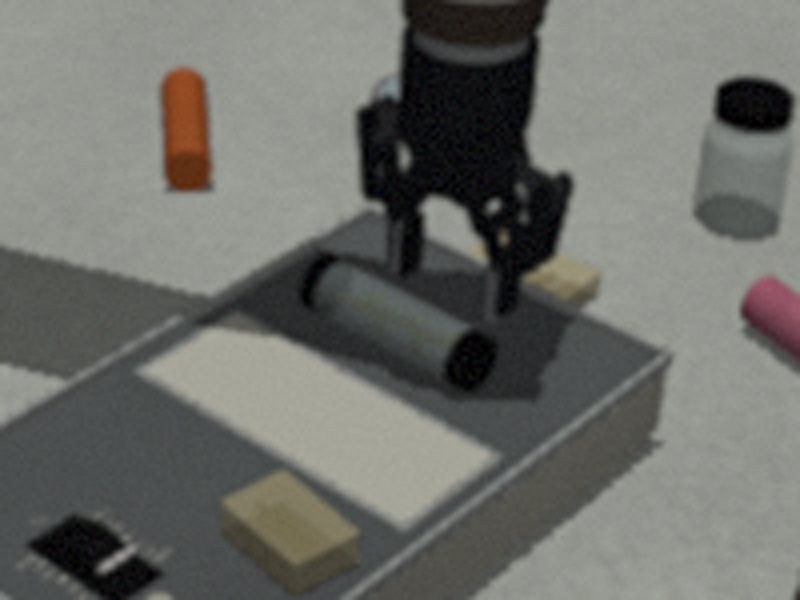

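Call:
play_rows([
  [[0.06, -0.003, 0, 0, 0, 0, 0], [0.06, -0.003, 0, 0, 0, 0, 0], [0.06, -0.003, 0, 0, 0, 0, 0], [0.06, -0.003, 0, 0, 0, 0, 0], [0.06, -0.003, 0, 0, 0, 0, 0], [0.06, -0.003, 0, 0, 0, 0, 0], [0.06, -0.003, 0, 0, 0, 0, 0], [0.06, -0.003, 0, 0, 0, 0, 0], [0.06, -0.003, 0, 0, 0, 0, 0], [0.06, -0.003, 0, 0, 0, 0, 0]],
])

```text
time: 11.3
position: [568.3, 62.2, 141.5]
eef_rot: [2.425, 1.995, 0.0]
wrist_force: [-0.4, -0.2, -0.3]
width: 0.7
```

```bash
cat > chk.py <<'E'
from h import *
import sys
f=grab_frame("scene");cv2.imwrite(f"pics/s{sys.argv[1]}.png",cv2.resize(f[150:300,260:460,::-1],None,fx=4,fy=4,interpolation=cv2.INTER_CUBIC))
p=(552.1,-52.6,-.196)
s=get_state();X=inbox(p,s["position"]).round(1);print("tcp box",X,"F",s["wrist_force"].round(1))
plan(boxT(p,[X[0],52,138])[0],claw=0.06,n=1)
j=camera_info("scene")
for r in place_of("tube_center","scene")[:3]:print(np.round(r["pixel"]),inbox(p,ray(r["pixel"],77,j)).round(1))
E
python3 chk.py 8
```

```text
tcp box [ -6.5 115.3 141.5] F [ 0.2 -0.4 -0.2]
from [568.2  61.7 141.5] d [-12.3 -62.1  -3.5] w [0.08 0.07 0.11] rows 1 F [ 0.2 -0.4 -0.2] t 11.35
[0.06, -0.0633, -0.0001, 0.0035, 0.08, 0.07, 0.11] ,
[352. 232.] [-12.4  79.9  77. ]
[206. 262.] [-164.  -210.2   77. ]
[308. 181.] [-244.9  176.2   77. ]
```

View pics/s8.png

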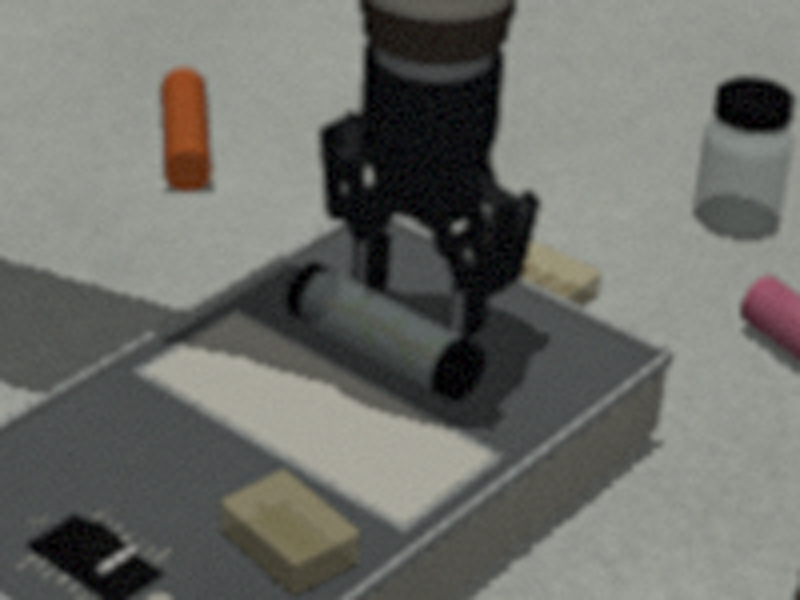

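Call:
play_rows([
  [[0.06, -0.003, 0, 0.001, 0, 0, 0], [0.06, -0.003, 0, 0.001, 0, 0, 0], [0.06, -0.003, 0, 0.001, 0, 0, 0], [0.06, -0.003, 0, 0, 0, 0, 0], [0.06, -0.003, 0, 0, 0, 0, 0], [0.06, -0.003, 0, 0, 0, 0, 0], [0.06, -0.003, 0, 0, 0, 0, 0], [0.06, -0.003, 0, 0, 0, 0, 0], [0.06, -0.003, 0, 0, 0, 0, 0], [0.06, -0.003, 0, 0, 0, 0, 0]],
])

```text
time: 12.23
position: [561.9, 30.1, 138.0]
eef_rot: [2.425, 1.995, -0.0]
wrist_force: [-0.9, -0.1, -0.4]
width: 0.7
```

```bash
python3 chk.py 9
```

```text
tcp box [ -6.5  82.6 138. ] F [-0.2 -0.3  0. ]
from [561.8  29.7 138. ] d [ -6. -30.   0.] w [0.07 0.07 0.12] rows 1 F [-0.2 -0.3  0. ] t 12.2833
[0.06, -0.0306, -0.0001, 0.0, 0.07, 0.07, 0.12] ,
[211. 261.] [-159.9 -202.6   77. ]
[308. 181.] [-246.6  176.8   77. ]
[468. 236.] [188.2 247.7  77. ]
```

View pics/s9.png

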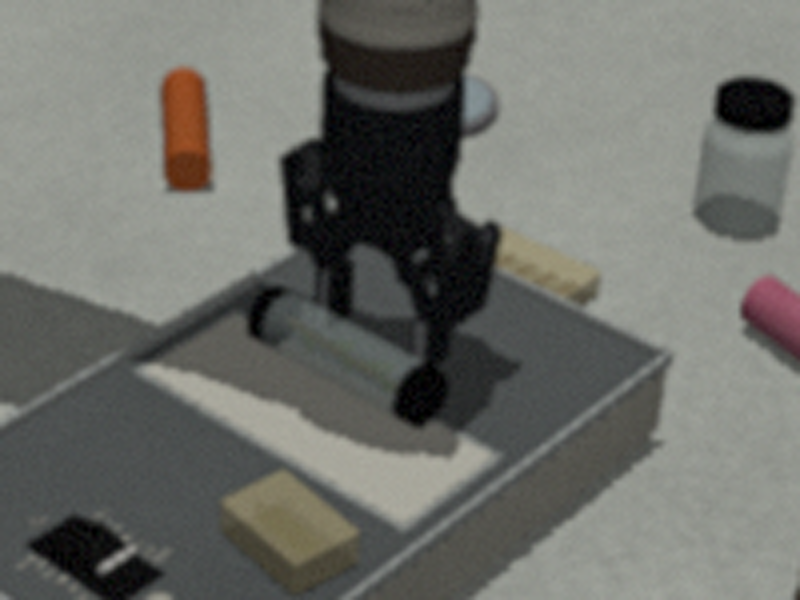

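Call:
play_rows([
  [[0.06, -0.003, 0, 0, 0, 0, 0], [0.06, -0.003, 0, 0, 0, 0, 0], [0.06, -0.003, 0, 0, 0, 0, 0], [0.06, -0.003, 0, 0, 0, 0, 0], [0.06, -0.003, 0, 0, 0, 0, 0], [0.06, -0.0025, 0, 0, 0, 0, 0], [0.06, -0.0015, 0, 0, 0, 0, 0], [0.06, -0.001, 0, 0, 0, 0, 0], [0.06, 0, 0, 0, 0, 0, 0], [0.06, 0, 0, 0, 0, 0, 0]],
])

```text
time: 13.17
position: [557.6, 8.1, 138.0]
eef_rot: [2.425, 1.994, -0.0]
wrist_force: [0.3, -1.0, 1.3]
width: 0.704
```

```bash
python3 chk.py 10
```

```text
tcp box [ -6.4  60.7 138.1] F [-0.2 -1.  -0.8]
from [557.6   8.2 138.1] d [-1.6 -8.5 -0.1] w [0.08 0.06 0.1 ] rows 1 F [-0.2 -1.  -0.8] t 13.2167
[0.06, -0.0087, 0.0, 0.0001, 0.08, 0.06, 0.1] ,
[207. 261.] [-166.4 -206.    77. ]
[341. 244.] [-1.8 29.5 77. ]
[307. 183.] [-239.8  169.5   77. ]
```

View pics/s10.png

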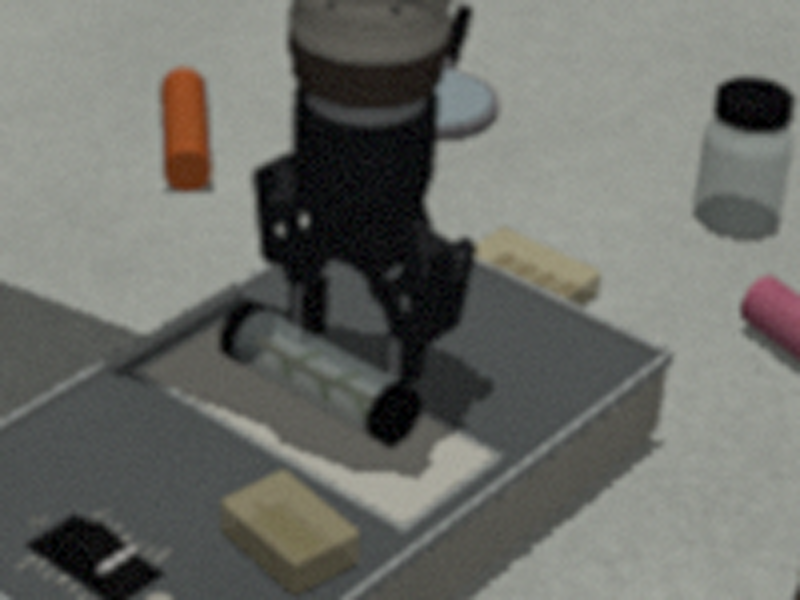

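Call:
play_rows([
  [[0.06, -0.002, 0, 0, 0, 0, 0], [0.06, -0.002, 0, 0, 0, 0, 0], [0.06, -0.002, 0, 0, 0, 0, 0], [0.06, -0.002, 0, 0, 0, 0, 0], [0.06, -0.001, 0, 0, 0, 0, 0], [0.06, 0, 0, 0, 0, 0, 0], [0.06, 0, 0, 0, 0, 0, 0], [0.06, 0.003, 0, 0, 0, 0, 0], [0.06, 0.006, 0, 0, 0, 0, 0], [0.06, 0.006, 0, 0, 0, 0, 0]],
])

```text
time: 14.1
position: [558.7, 13.6, 138.1]
eef_rot: [2.426, 1.993, 0.0]
wrist_force: [-0.1, 0.6, 0.0]
width: 0.7
```

Call:
play_rows([
  [[0.06, 0.008, 0, 0, 0, 0, 0], [0.06, 0.008, 0, 0, 0, 0, 0], [0.06, 0.008, 0, -0.002, 0, 0, 0], [0.06, 0.006, 0, -0.01, 0, 0, 0], [0.06, 0.004, 0, -0.02, 0, 0, 0], [0.06, 0, 0, -0.025, 0, 0, 0], [0.06, 0, 0, -0.025, 0, 0, 0], [0.06, 0, 0, -0.02, 0, 0, 0], [0.06, 0, 0, -0.01, 0, 0, 0], [0.06, 0, 0, 0, 0, 0, 0]],
])

```text
time: 14.93
position: [565.4, 57.1, 258.2]
eef_rot: [2.421, 2.001, -0.001]
wrist_force: [0.9, -0.5, -0.3]
width: 0.704
```

```bash
python3 chk.py 11; python3 - <<'E'
from h import *
f=grab_frame("top");cv2.imwrite("pics/top11.png",cv2.resize(f[150:300,240:440,::-1],None,fx=4,fy=4,interpolation=cv2.INTER_CUBIC))
f=grab_frame("wrist");cv2.imwrite("pics/w11.png",f[:,:,::-1])
p=(552.1,-52.6,-.196)
for c,q in(("top","tube_center"),("top","window"),("scene","window"),("wrist","tube_center")):
  for r in place_of(q,c)[:2]:print(c,q,np.round(r["pixel"]),round(r["score"],2),inbox(p,ray(r["pixel"],77 if q[0]=="t" else 60,camera_info(c))).round(1))
E
```

```text
tcp box [ -8.3 110.1 257.4] F [-0.1 -0.1  0.6]
from [565.4  57.1 257.4] d [ -11.3  -57.  -119.4] w [-0.01  0.04  0.38] rows 1 F [-0.1 -0.1  0.6] t 14.9833
[0.06, -0.058, -0.0003, 0.1194, -0.01, 0.04, 0.38] ,
[335. 247.] [-3.1 12.3 77. ]
[209. 262.] [-160.9 -206.8   77. ]
[464. 236.] [181.3 244.4  77. ]
top tube_center [228. 144.] 0.9 [136.5 314.2  77. ]
top tube_center [221. 330.] 0.86 [-304.2  236.2   77. ]
top window [333. 222.] 0.78 [ 4.9 28.1 60. ]
top window [504. 190.] 0.46 [ 165.9 -364.3   60. ]
scene window [338. 253.] 0.69 [ 2.6 17.6 60. ]
wrist tube_center [316. 341.] 0.68 [-10.3  24.1  77. ]
```

View pics/s11.png

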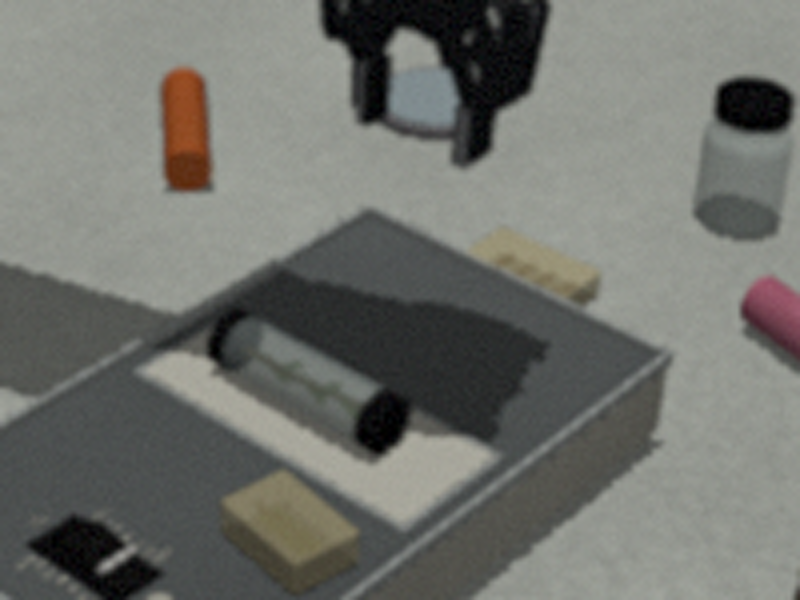

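View pics/top11.png

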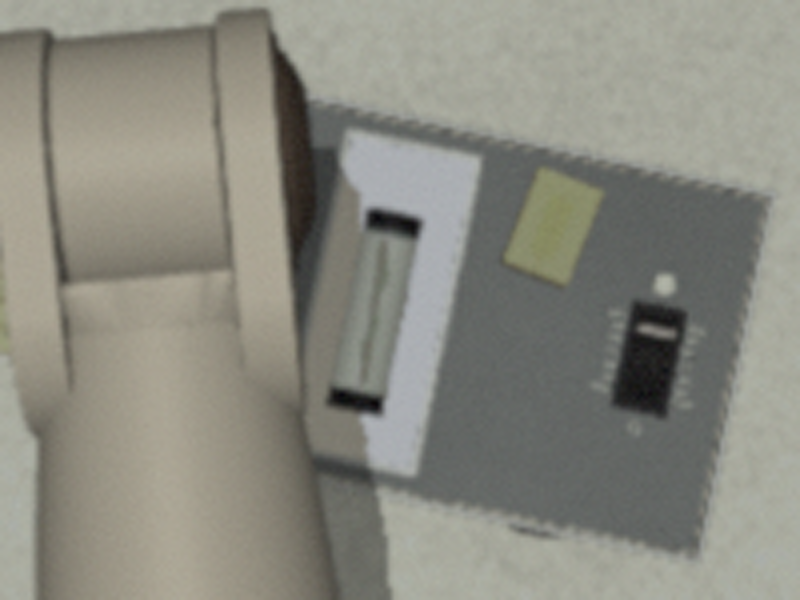

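View pics/w11.png

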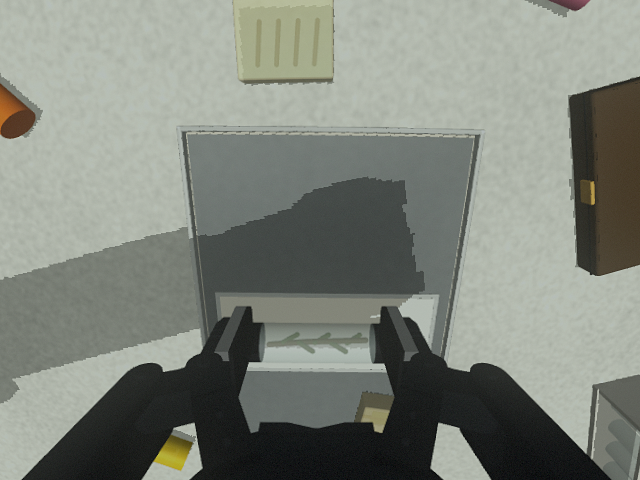

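```bash
python3 - <<'E'
from h import *
p=(552.1,-52.6,-.196);i=camera_info("top")
g=lambda c,z:inbox(p,ray((240+c[0]/4,150+c[1]/4),z,i)).round(1)
w0=g((642,397),65);w1=g((657,332),70);print("line before/after",w0,w1)
a,b=g((394,222),94),g((356,400),94);print("tube ends",a,b,"mid",(a+b)/2)
W=[g(c,60) for c in((345,128),(482,155),(417,477),(280,448))];print("win",np.mean(W,0))
E
```

```text
line before/after [ -27.3 -144.4   65. ] [  12.4 -145.    70. ]
tube ends [42.6 22.3 94. ] [-64.8  22.8  94. ] mid [-11.1   22.55  94.  ]
win [-2.45 20.45 60.  ]
```

```bash
python3 -c "
from h import *
job_done();print(get_state()['time'])"
```

```text
the job is handed in; nothing more can be done
the job is handed in; nothing more can be done
```

The job is handed in: the tube is in the middle of the window and the brightness wheel is in its fifth click. The last clock reading before hand-in was 15 s.

- **Wheel:** It started at click 0. I turned it with two pressed strokes at about 6–10 N, first three clicks and then two. The wrist view showed the white line at the sixth of the seven ticks, which is click 5. In the top view the line had moved 39.7 mm, against 38.6 mm expected.
- **Tube:** I rolled it with the open fingers behind it at about 40 mm/s. In the top view its middle ended about 2 mm from the window's centre across and about 9 mm along towards the robot. Its length was parallel to the window.
- **Other things:** The resin block and the things visible in the last pictures had not moved, and the arm stood clear of everything at hand-in.

**Disagreements between readings:**
- The scene and top cameras differed by about 5 mm on the light box position.
- The scene network put the tube about 8 mm past the middle across, while the top and wrist views put it about 2–4 mm short. All of these are inside the tolerance.
- In the last top picture the network missed the real tube and returned only the pink and orange look-alikes, so I took that view's measurement from the picture by hand.

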